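# Calibrate the portion scale: press the recessed button with a pen, then load the weight

### The job

Calibrate the portion scale: while its pan is still empty, pick up the pen and with its tip press the small button that sits recessed in the round hole in the scale's front, hold it fully in for at least a second, let it spring out and lay the pen back down flat on the worktop. Then stand the steel calibration weight upright in the middle of the pan, inside the engraved ring, setting it down rather than dropping it; do not shove the scale out of its place or disturb the mug, the salt shaker and the tin.

Things in the scene. Friction and masses are not known exactly. Their poses are not given: they have to be found in the camera images.
- scale: White bench scale, loose on rubber feet, 3.3 kg, 168 (x) by 200 (y) mm, housing 65 mm high; round steel pan of 144 mm, flat top 75 mm high. Origin on the worktop, 90 mm behind the front face. x points from front to back, y to the left seen from the front, z up. Front face vertical up to 44 mm, then a sloping panel with display and keys.
- port_mouth (a point): Mouth centre of the round hole in the vertical front face, left of its middle (55 mm), 27 mm above the worktop. The hole runs level into the scale along its +x; bore 15 mm, 3 mm chamfer at the mouth. The black button inside stands 7 mm behind the mouth. Axes as the scale's.
- button_face (a point): Centre of the face of the spring button (12 mm in diameter), 7 mm inside the port; moves along the scale's +x as it is pressed. Axes as the scale's.
- cal_button (a joint): How far the button is pressed: 0 m out (as found), 0.005 m fully in. The spring needs under 1 N to start and 3.5 N for fully in; it springs back by itself.
- pan_middle (a point): Centre of the pan's flat top, 75 mm above the worktop, in the middle of a fine engraved ring of 71 mm diameter. Axes as the scale's.
- pen: Ball pen, point retracted, lying clip up, 22 g, 140 mm long. Black square barrel 11 by 11 mm from -58 to +34 mm along its x, then a steel nose tapering from 10 mm to a blunt 5 mm tip at +70 mm; push knob at the rear; clip 3 mm above the barrel from -56 to -16 mm. Origin: middle of its length, on its underside (axis 5.5 mm above). x points to the tip, z up.
- pen_tip (a point): Blunt front end of the pen, on its axis. Axes as the pen's.
- weight: Steel 500 g calibration weight: upright cylinder 40 mm in diameter and 48 mm high with a neck (14 mm) and a knob (22 mm) on top, 69 mm high in all. Grip it by the cylinder. Origin: centre of its underside; z up.
- mug: Bystander: plain green mug, 86 by 125 by 96 mm, origin at the centre of its underside.
- salt_shaker: Bystander: glass salt shaker, 44 mm in diameter, 90 mm high, origin at the centre of its underside.
- tin: Bystander: food tin, 75 mm in diameter, 58 mm high, origin at the centre of its underside.

How it is judged:
On the way:
1. with the pan empty, the pen's tip holds the recessed button fully in (at least 4 of its 5 mm) for a second (value of joint cal_button above 0.004 m and distance between pen_tip and button_face below 0.009 m and contact force between pen and scale above 0.5 N and contact force between weight and scale below 0.1 N), for 0.9 s.
At the end, for the whole second after the job is handed in: Button sprung out (under 1 mm in); weight upright (0.1 rad), at rest on the pan, centre within 17 mm of the pan's middle; pen flat and at rest on the worktop (tip and middle under 18 mm high), clear of the scale; scale within 30 mm of where it stood (value of joint cal_button below 0.001 m and horizontal distance between weight and pan_middle below 0.017 m and z of weight in the frame of pan_middle between -0.004 and 0.004 m and angle between weight's own z axis and vertical below 0.1 rad and contact force between weight and scale above 2 N and linear speed of each of weight, pen below 0.02 m/s and height (world z) of each of pen, pen_tip below 0.018 m and contact force between pen and scale below 0.05 N and distance of scale from where it was at the start of the episode below 0.03 m); the robot touches nothing.
It fails at once if the scale is shoved more than 30 mm (distance of scale from where it was at the start of the episode above 0.03 m).
It fails at once if the weight is let go more than 12 mm above the pan (horizontal distance between weight and pan_middle below 0.08 m and z of weight in the frame of pan_middle above 0.012 m and contact force between the fingers and weight below 0.1 N).
It fails at once if the mug, the salt shaker or the tin is moved more than 30 mm (distance of any of mug, salt_shaker, tin from where it was at the start of the episode above 0.03 m).
It also fails if it takes over 67 s, if anything falls off the work surface, if the arm or the gripper's body presses on something with over 40 N, if the wrist force passes 120 N, or if a joint passes its speed limit or range.

### The arm

A 6-joint arm with a two-finger parallel gripper is mounted at the origin on a cart in front of the work surface, level with it; the furniture and walls round the work are solid. World frame = base frame: x ahead of the robot, y to its left, z up, the work surface at z = 0. Lengths are in m, angles in rad, forces in N, time in s.
With the tool pointing down it reaches from about 0.375 to 0.9 m from the base axis. Payload 3.1 kg.
Tool frame: the origin (TCP) lies between the finger pads; the fingertips stand 19 mm ahead of it and the grasp point (between the pads) is the TCP; z points along the fingers, y is the line along which they close (so a half turn about z gives the same grasp; the last joint's range is limited). The gripper opens to 87 mm and grips with 3 to 60 N. Pads are 19 mm wide; open, the fingers measure 117 mm over their backs; the gripper's body (75 mm by 190 mm) begins 51 mm behind the grasp point.
Start: joints at [1.123, 0.527, 1.433, -0, 1.181, -0.178], TCP at [0.166, 0.603, 0.242] pointing down, gripper open.
Joint ranges: [-3.08, 3.08], [-0.75, 2.2], [0.22, 2.44], [-1.43, 4.57], [0, 2.65], [-2.85, 2.85]. Speed limits (rad/s): [2.79, 2.79, 3.14, 3.14, 3.14, 3.14].

### API

Orientations are given as a unit quaternion [x, y, z, w].
In Python, from rig import telemetry, viewer, hand_in gives the robot as it stands. The module is installed in compiled form; this text tells all that it offers.
- The arm moves only by the shell command python3 -m creep 'ROWS' [FORCE]. ROWS is JSON, a list of rows, each an object with "translation": the shift along the tool's x, y, z in mm, a list of three; "roll": the turn about the tool's z in degrees; "gripper": the finger opening in mm, from 0 to 87. In form: [{"translation": [tx, ty, tz], "roll": roll, "gripper": gripper}, ...]. A call has 1 to 5 rows; each row is the pose to reach, as a shift and turn from the pose commanded when the call began, along the tool's axes at that moment; what a row does not reach only later rows make up. A row lasts 1/12 s, in which the tool goes at most 41.7 mm and 7.16 degrees, less where a joint would pass 70% of its speed; a pose out of reach is approached as far as the arm can. A call with a gripper value outside its range is refused whole. The fingers move at their own pace and stop on an object; FORCE is the grip in N (left out, the last holds). Time passes only in rows, so rows that repeat a pose let the fingers close. It gives the time, the measured TCP pose, the force, the opening and the grip force at its end, in the units of the state.
- telemetry.get_obs(): the state, without advancing time (a new reading comes with each control period).
- viewer.camera(name): name is "scene" or "top" or "wrist"; returns the picture (420x560x3 uint8, blue, green, red); there is no depth.
- viewer.camera_info(name): a dict with "intrinsics" (3x3 intrinsics, pixels), "rvec" (rotation vector, rad) and "tvec" (3), from world to camera coordinates, as OpenCV has them; the wrist camera has in their place "hand_eye" (4x4, takes a point from camera to tool coordinates, whose origin is the TCP and whose axes are the flange's). Camera axes: x right, y down, z forward; pixel columns grow to the right and rows downward; lengths in m; the calibration is good to about 2 mm. A picture is of the moment at which its call begins: read the wrist's pose just before it. camera_info takes no time and is no camera call.
- hand_in(): hands the job in; it is judged then, once.
Trained networks look in the newest picture that a camera, given by its name, has taken for a name from the list of things; names that differ only in an ending like _2 or _b are one class to them, and where a whole thing is asked for, a point or a joint stands for the part that bears it (a point fixed in the world has none). Each returns a list of dicts, best first, with "p" (0 to 1); they miss things now and then, are a little off and sometimes report something else, mostly with a low value. They report only what shows in the picture. A call takes as long as a camera call.
- viewer.recognise(camera, thing): "bbox" ([left, top, width, height] in pixels, round what is visible of it).
The state is a dict: "time": time; "q": joint angles; "joint_velocities": joint speeds; "joint_torque": joint torques, N m; "position": TCP position; "tool_rot": TCP orientation; "ft_force": force on the tool from outside, world axes, zero at the start; "moment": the same for the moment, N m; "grip_width": finger opening in m; "grip_force": force on a finger pad.
Only numpy, scipy, OpenCV 4.12 (cv2) and the standard library are available. Lean on these libraries where they do the work, as an engineer would, in place of code of your own. Each camera call takes 0.05 s, during which the arm holds its last target. There are 200 camera calls.

## Working session

There is one attempt and no reset: what is moved stays moved. The work goes in short steps, Python scripts to look and compute and a shell command to move; the robot and the scene stay as the last step left them, time stands still between calls to the robot, and variables do not carry over. Pictures are saved under pics/ and viewed, at most 10 in all, crops included, and the job is handed in when it is done.

```bash
mkdir -p pics
cat > h.py <<'E'
import numpy as np, cv2
from scipy.spatial.transform import Rotation as R
from rig import telemetry, viewer
def cam(name):
    """K, Rwc, t (world->cam)"""
    i=viewer.camera_info(name); K=np.array(i["intrinsics"],float)
    if "rvec" in i: return K,cv2.Rodrigues(np.array(i["rvec"],float))[0],np.array(i["tvec"],float).ravel()
    o=telemetry.get_obs(); T=np.eye(4);T[:3,:3]=R.from_quat(o["tool_rot"]).as_matrix();T[:3,3]=o["position"]
    M=np.linalg.inv(T@np.array(i["hand_eye"])); return K,M[:3,:3],M[:3,3]
def ray(c,uv):
    K,Rm,t=c; d=Rm.T@np.linalg.inv(K)@np.array([uv[0],uv[1],1.]); return -Rm.T@t,d/np.linalg.norm(d)
def at_z(c,uv,z):
    o,d=ray(c,uv); return o+d*(z-o[2])/d[2]
def tri(rs):
    A=sum(np.eye(3)-np.outer(d,d) for o,d in rs); b=sum((np.eye(3)-np.outer(d,d))@o for o,d in rs); return np.linalg.solve(A,b)
def proj(c,P):
    K,Rm,t=c; p=K@(Rm@np.array(P,float)+t); return p[:2]/p[2]
E
python3 - <<'E'
from h import *
np.set_printoptions(precision=4,suppress=True)
o=telemetry.get_obs(); print({k:np.round(v,4) for k,v in o.items()})
ims=[]
for n in ["top","scene","wrist"]:
    c=cam(n); im=viewer.camera(n); cv2.imwrite(f"pics/{n}0.png",im); print(n,c[0].ravel()[[0,2,4,5]],-c[1].T@c[2], c[1].T[:,2])
    for t in ["scale","port_mouth","button_face","pen","pen_tip","weight","mug","salt_shaker","tin"]:
        print(n,t,[(np.round(d["bbox"]).astype(int).tolist(),round(d["p"],2)) for d in viewer.recognise(n,t)[:2]])
print(viewer.camera_info("wrist"))
E
```

```text
{'time': np.float64(0.0), 'q': array([ 1.1235,  0.5284,  1.4339, -0.    ,  1.1814, -0.1785]), 'joint_velocities': array([-0.0019,  0.0001,  0.0003,  0.001 , -0.0007,  0.0018]), 'joint_torque': array([  0.0015, -44.0042, -17.6591,   0.0633,   0.0585,  -0.0002]), 'position': array([0.1657, 0.6019, 0.2406]), 'tool_rot': array([ 0.134 ,  0.991 , -0.001 , -0.0003]), 'ft_force': array([-0.115 ,  0.69  , -1.4048]), 'moment': array([ 0.0174, -0.0013, -0.0072]), 'grip_force': np.float64(0.0), 'grip_width': np.float64(0.087)}
top [420.2932 278.1161 420.2932 212.3359] [0.2122 0.1451 1.0298] [ 0.3322 -0.1562 -0.9302]
top scale [([351, 160, 94, 72], 0.77)]
top port_mouth [([358, 160, 84, 69], 0.57)]
top button_face []
top pen [([260, 237, 37, 39], 0.5)]
top pen_tip [([257, 236, 36, 39], 0.61)]
top weight [([184, 270, 21, 23], 0.8)]
top mug [([234, 144, 36, 58], 0.73)]
top salt_shaker [([201, 201, 22, 31], 0.72), ([236, 150, 37, 54], 0.41)]
top tin [([121, 229, 37, 31], 0.72)]
scene [502.461  278.3762 502.461  215.7008] [-0.0105 -0.7413  1.2399] [ 0.3924  0.4873 -0.7801]
scene scale [([289, 269, 8
[... 227 characters left out ...]
3)]
scene mug [([287, 183, 41, 38], 0.65)]
scene salt_shaker [([258, 176, 10, 27], 0.68), ([222, 142, 20, 27], 0.39)]
scene tin []
wrist [359.2602 284.5873 359.2602 211.1792] [0.0915 0.6226 0.385 ] [ 0.272  -0.0754 -0.9593]
wrist scale []
wrist port_mouth []
wrist button_face []
wrist pen []
wrist pen_tip []
wrist weight []
wrist mug []
wrist salt_shaker []
wrist tin []
{'intrinsics': array([[359.2602,   0.    , 284.5873],
       [  0.    , 359.2602, 211.1792],
       [  0.    ,   0.    ,   1.    ]]), 'hand_eye': array([[-0.0006, -0.9593, -0.2822,  0.0771],
       [ 1.    , -0.0005, -0.0004, -0.0004],
       [ 0.0003, -0.2822,  0.9593, -0.1435],
       [ 0.    ,  0.    ,  0.    ,  1.    ]])}
```

View pics/top0.png

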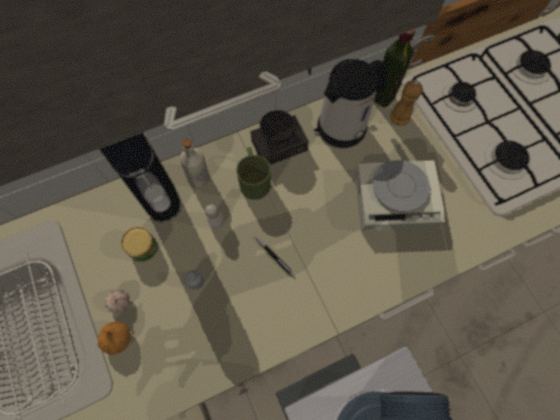

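View pics/scene0.png

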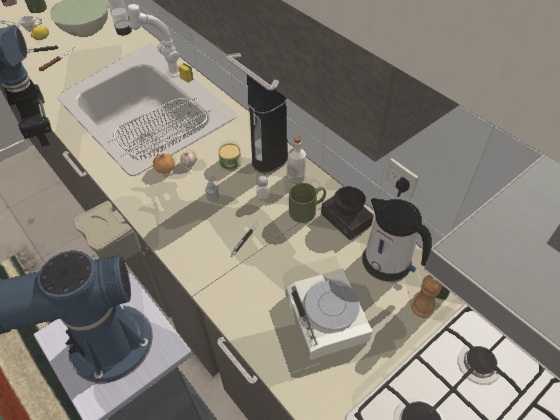

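The top view shows the scale at about (400,195) with its front facing the robot, the pen at (273,256) and the weight at (194,280). The scene view shows the same layout, with the port side of the scale at (300,310). Next I'll get coarse positions and a close-up.

Run:
```python
from h import *
np.set_printoptions(precision=4,suppress=True)
ct,cs=cam("top"),cam("scene")
for n,a,b,z in [("scale",(403,188),(332,303),.075),("pen",(273,256),(242,238),.006),("weight",(194,281),(212,191),.03),("tin",(139,244),(229,155),.03),("mug",(252,175),(303,202),.05),("salt",(212,216),(262,189),.045)]:
    print(n,at_z(ct,a,z),at_z(cs,b,z),tri([ray(ct,a),ray(cs,b)]))
t=cv2.imread("pics/top0.png");s=cv2.imread("pics/scene0.png")
f=lambda im,x,y,w,h,k:cv2.resize(im[y:y+h,x:x+w],None,fx=k,fy=k,interpolation=cv2.INTER_CUBIC)
a=np.hstack([f(t,243,226,60,60,6),f(s,217,213,60,60,6)])
b=np.hstack([f(t,350,150,100,60,3.6),f(s,280,262,100,60,3.6)])
cv2.imwrite("pics/c1.png",np.clip(np.vstack([a,b])*1.6,0,255).astype(np.uint8))
```

```text
scale [ 0.4809 -0.326   0.075 ] [ 0.4931 -0.3278  0.075 ] [ 0.4867 -0.3277  0.0754]
pen [0.4761 0.0347 0.006 ] [0.4705 0.0356 0.006 ] [0.4732 0.0353 0.0065]
weight [0.4935 0.2353 0.03  ] [0.5024 0.2329 0.03  ] [0.4987 0.2348 0.0276]
tin [0.638  0.3261 0.03  ] [0.6423 0.3292 0.03  ] [0.6381 0.3252 0.0342]
mug [ 0.6851 -0.0018  0.05  ] [ 0.6808 -0.0065  0.05  ] [ 0.6863 -0.0024  0.0438]
salt [0.6248 0.1345 0.045 ] [0.6215 0.1227 0.045 ] [0.6308 0.1344 0.029 ]
```

View pics/c1.png

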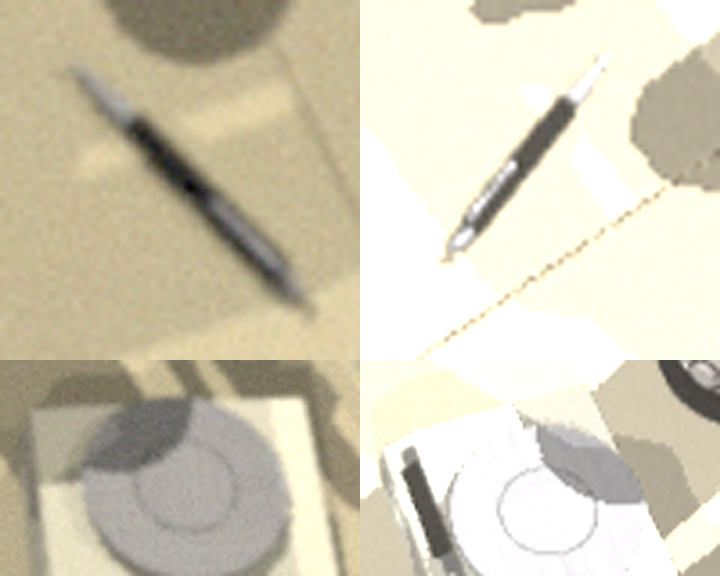

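The crops show the pen's steel tip at the upper left in the top view, about (256,238), with its rear at (295,278). The engraved ring shows clearly in both views, and the pan is empty. Now I'll move the wrist camera over the pen.

```bash
for i in 1; do
python3 -m creep '[{"translation":[-112,-116,0],"roll":0,"gripper":87},{"translation":[-112,-116,0],"roll":0,"gripper":87},{"translation":[-112,-116,0],"roll":0,"gripper":87},{"translation":[-112,-116,0],"roll":0,"gripper":87},{"translation":[-112,-116,0],"roll":0,"gripper":87}]'
python3 -m creep '[{"translation":[-112,-116,0],"roll":0,"gripper":87},{"translation":[-112,-116,0],"roll":0,"gripper":87},{"translation":[-112,-116,0],"roll":0,"gripper":87},{"translation":[-112,-116,0],"roll":0,"gripper":87},{"translation":[-112,-116,0],"roll":0,"gripper":87}]'
python3 -m creep '[{"translation":[-112,-116,0],"roll":0,"gripper":87},{"translation":[-112,-116,0],"roll":0,"gripper":87},{"translation":[-112,-116,0],"roll":0,"gripper":87},{"translation":[-112,-116,0],"roll":0,"gripper":87},{"translation":[-112,-116,0],"roll":0,"gripper":87}]'
python3 -m creep '[{"translation":[-112,-116,0],"roll":0,"gripper":87},{"translation":[-112,-116,0],"roll":0,"gripper":87},{"translation":[-112,-116,0],"roll":0,"gripper":87},{"translation":[-112,-116,0],"roll":0,"gripper":87},{"translation":[-112,-116,0],"roll":0,"gripper":87}]'
done
python3 - <<'E'
from h import *
np.set_printoptions(precision=4,suppress=True)
c=cam("wrist"); cv2.imwrite("pics/w1.png",np.clip(viewer.camera("wrist")*1.5,0,255).astype(np.uint8)); print(c[1].tolist(),c[2].tolist())
np.savez("w1.npz",K=c[0],R=c[1],t=c[2])
ct=cam("top"); a,b=at_z(ct,(256,237.7),.0055),at_z(ct,(295.2,277.7),.0055); print(a,b,np.linalg.norm(a-b)); print(proj(c,a),proj(c,b))
for t in ["pen","pen_tip"]: print(viewer.recognise("wrist",t))
E
```

```text
time: 1.92
position: [0.2447, 0.4557, 0.2413]
tool_rot: [0.136, 0.991, -0.002, 0.0]
ft_force: [-0.5, 0.1, -0.6]
grip_width: 0.0872
grip_force: 0.0
time: 2.33
position: [0.323, 0.3156, 0.2417]
tool_rot: [0.137, 0.991, -0.001, 0.001]
ft_force: [-0.7, 0.4, -0.1]
grip_width: 0.0871
grip_force: 0.0
time: 2.75
position: [0.402, 0.1743, 0.2422]
tool_rot: [0.137, 0.991, -0.0, 0.002]
ft_force: [-0.3, 0.3, -0.2]
grip_width: 0.0873
grip_force: 0.0
time: 3.17
position: [0.4801, 0.032, 0.2423]
tool_rot: [0.136, 0.991, -0.001, 0.004]
ft_force: [0.8, -0.5, -0.1]
grip_width: 0.0871
grip_force: 0.0
[[0.2707879933946112, 0.9626384094951985, -0.001074801319902013], [0.9215574949138915, -0.2589090109191184, 0.28930590666787126], [0.2782187021056553, -0.07933105715570046, -0.9572360927008579]] [-0.1600261642845203, -0.4708224794905669, 0.2602454702925083]
[0.5385 0.0539 0.0055] [0.4029 0.0081 0.0055] 0.14315722280520868
[318.4089 222.9094] [242.2919 113.0979]
[{'bbox': [244.8, 122.7, 77.9, 107.6], 'p': 0.67}]
[{'bbox': [245.1, 119.5, 77.3, 109.9], 'p': 0.92}]
```

View pics/w1.png

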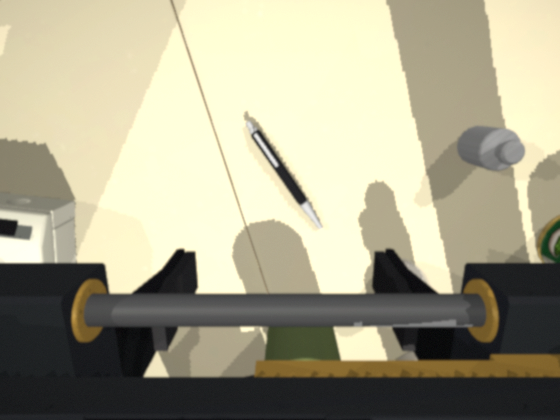

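The wrist view shows the pen's tip at (321,227) and its rear at (247,114). The weight stands at (490,148) and the scale's front corner is at (75,205). I'll look at the scale from two places next.

```bash
python3 -m creep '[{"translation":[0,-155,0],"roll":0,"gripper":87},{"translation":[0,-155,0],"roll":0,"gripper":87},{"translation":[0,-155,0],"roll":0,"gripper":87},{"translation":[0,-155,0],"roll":0,"gripper":87},{"translation":[0,-155,0],"roll":0,"gripper":87}]' >/dev/null
python3 -m creep '[{"translation":[0,-155,0],"roll":0,"gripper":87},{"translation":[0,-155,0],"roll":0,"gripper":87},{"translation":[0,-155,0],"roll":0,"gripper":87},{"translation":[0,-155,0],"roll":0,"gripper":87},{"translation":[0,-155,0],"roll":0,"gripper":87}]'
cat > look.py <<'E'
import sys; from h import *
n=sys.argv[1]; c=cam("wrist"); im=viewer.camera("wrist"); cv2.imwrite(f"pics/{n}.png",im); np.savez(n+".npz",*c)
for t in sys.argv[2:]: print(t,[(np.round(d["bbox"],1).tolist(),d["p"]) for d in viewer.recognise("wrist",t)[:2]])
E
python3 look.py w2 port_mouth button_face scale pan_middle
python3 -m creep '[{"translation":[30,0,50],"roll":0,"gripper":87},{"translation":[60,0,100],"roll":0,"gripper":87},{"translation":[60,0,100],"roll":0,"gripper":87},{"translation":[60,0,100],"roll":0,"gripper":87},{"translation":[60,0,100],"roll":0,"gripper":87}]'
python3 look.py w3 port_mouth button_face scale pan_middle
python3 - <<'E'
from h import *
np.set_printoptions(precision=4,suppress=True)
ct,cs=cam("top"),cam("scene")
z=np.load("w1.npz");c1=(z["K"],z["R"],z["t"])
for n,u,v in [("tip",(256,237.7),(321,227)),("rear",(295.2,277.7),(247,114))]:
    print(n,tri([ray(ct,u),ray(c1,v)]),at_z(c1,v,.0055))
g=lambda n:cv2.resize(cv2.imread(f"pics/{n}.png"),(520,390))
cv2.imwrite("pics/w23.png",np.clip(cv2.resize(np.hstack([g("w2"),g("w3")]),(800,300),interpolation=cv2.INTER_AREA)*1.3,0,255).astype(np.uint8))
E
```

```text
time: 4.15
position: [0.3929, -0.266, 0.2419]
tool_rot: [0.135, 0.991, -0.002, 0.001]
ft_force: [1.1, -0.4, 0.3]
grip_width: 0.087
grip_force: 0.0
port_mouth [([154.4, 184.4, 212.7, 185.9], 0.87)]
button_face []
scale [([156.5, 181.8, 209.6, 187.3], 0.81)]
pan_middle [([157.6, 182.7, 208.0, 183.5], 0.91)]
time: 4.82
position: [0.3341, -0.2446, 0.141]
tool_rot: [0.134, 0.991, 0.002, -0.001]
ft_force: [0.6, -0.3, 0.3]
grip_width: 0.0872
grip_force: 0.0
port_mouth [([132.9, 279.2, 252.8, 100.1], 0.9)]
button_face []
scale [([134.3, 279.2, 247.1, 99.7], 0.72)]
pan_middle [([131.7, 278.3, 248.9, 99.1], 0.88)]
tip [0.5293 0.0561 0.0402] [0.544  0.0555 0.0055]
rear [ 0.4047  0.0093 -0.0027] [0.405  0.0125 0.0055]
```

View pics/w23.png

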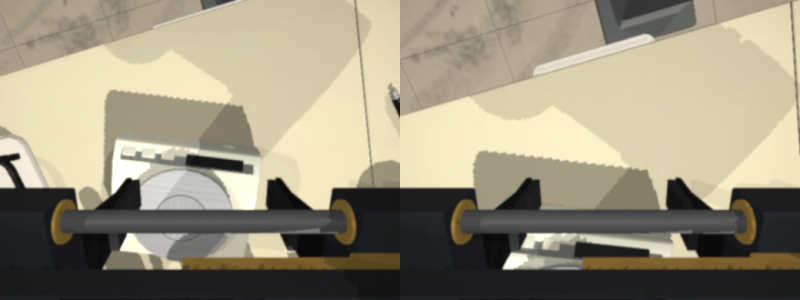

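The two wrist views show the scale's top (front edge at about row 195 in the full-size w2) but not its front face. I'll crop w2 and the scene view for the edges and the port.

Run:
```python
from h import *
f=lambda im,x,y,w,h,k:cv2.resize(im[y:y+h,x:x+w],None,fx=k,fy=k,interpolation=cv2.INTER_CUBIC)
acc=np.mean([viewer.camera("scene").astype(float) for _ in range(8)],0); cv2.imwrite("pics/scene1.png",acc)
a=f(cv2.imread("pics/w2.png"),145,175,200,200,2); b=f(acc,280,262,100,100,4); b=255*(b/255)**.6
cv2.imwrite("pics/c2.png",np.clip(np.hstack([a,b]),0,255).astype(np.uint8))
```

```text
[ WARN:0@6.638] global loadsave.cpp:1063 imwrite_ Unsupported depth image for selected encoder is fallbacked to CV_8U.
```

View pics/c2.png

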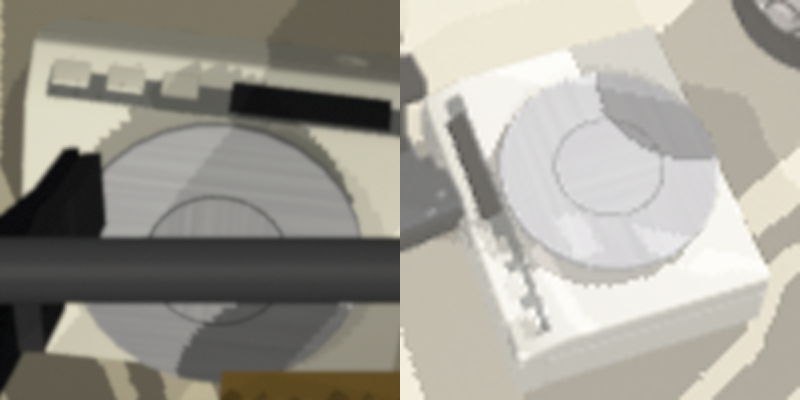

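The left crop shows the grey front face above the key panel, with the port mouth as a faint ellipse at full-size (320,205). I'll go higher and further forward to see it better.

```bash
python3 -m creep '[{"translation":[5,0,-90],"roll":0,"gripper":87},{"translation":[10,0,-150],"roll":0,"gripper":87},{"translation":[10,0,-150],"roll":0,"gripper":87},{"translation":[10,0,-150],"roll":0,"gripper":87},{"translation":[10,0,-150],"roll":0,"gripper":87}]' >/dev/null
python3 -m creep '[{"translation":[0,0,0],"roll":0,"gripper":87},{"translation":[0,0,0],"roll":0,"gripper":87},{"translation":[0,0,0],"roll":0,"gripper":87}]' | head -2
cat > look.py <<'E'
import sys; from h import *
n=sys.argv[1]; c=cam("wrist"); im=np.mean([viewer.camera("wrist").astype(float) for _ in range(4)],0).astype(np.uint8); cv2.imwrite(f"pics/{n}.png",im); np.savez(n+".npz",*c)
for t in sys.argv[2:]: print(t,[(np.round(d["bbox"],1).tolist(),d["p"]) for d in viewer.recognise("wrist",t)[:2]])
E
python3 look.py w4
python3 -m creep '[{"translation":[0,40,0],"roll":0,"gripper":87},{"translation":[0,80,0],"roll":0,"gripper":87},{"translation":[0,80,0],"roll":0,"gripper":87},{"translation":[0,80,0],"roll":0,"gripper":87},{"translation":[0,80,0],"roll":0,"gripper":87}]' |head -2
python3 look.py w5
python3 - <<'E'
from h import *
L=lambda n:(lambda z:tuple(z[f"arr_{i}"] for i in range(3)))(np.load(n+".npz"))
P=[.40,-.25,.03]; ims=[]
for n in ["w4","w5"]:
    p=proj(L(n),[.41,-.30,.04]); x,y=int(p[0])-85,int(p[1])-75; print(n,x,y)
    im=cv2.imread(f"pics/{n}.png"); x=max(0,x);y=max(0,y); ims.append(cv2.resize(im[y:y+150,x:x+160],(400,375),interpolation=cv2.INTER_CUBIC))
cv2.imwrite("pics/c3.png",(255*(np.hstack(ims)/255.)**.7).astype(np.uint8))
E
```

```text
time: 6.13
position: [0.3241, -0.2431, 0.2901]
time: 6.75
position: [0.3463, -0.1672, 0.2914]
w4 172 184
w5 106 182
```

View pics/c3.png

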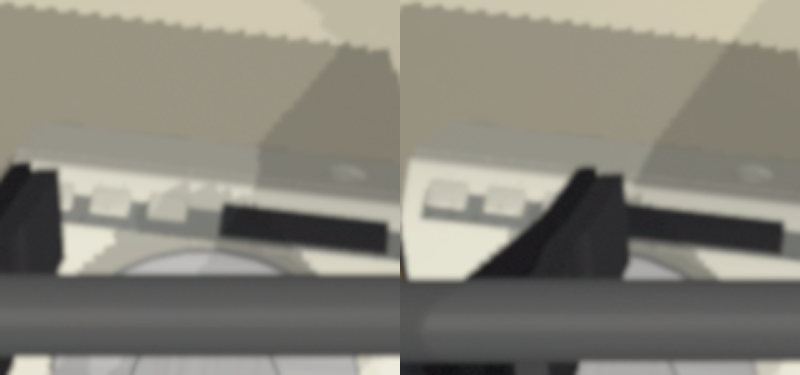

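Both views show the port as a bright crescent, at full-size (311,253) in w4 and (245,251) in w5. The front edge's right corner is at (110,245) in w5. I'll fit the scale's pose to these points.

```bash
cat > fit.py <<'E'
from h import *
from scipy.optimize import least_squares
np.set_printoptions(precision=4,suppress=True)
L=lambda n:(lambda z:tuple(z[f"arr_{i}"] for i in range(3)))(np.load(n+".npz"))
C={"top":cam("top"),"scene":cam("scene"),**{n:L(n) for n in ["w2","w4","w5"]}}
B=[]
for a,b in [("w4",(311.2,252.8)),("w5",(245.2,250.8)),("w2",(320,205))]: B.append(ray(C[a],b))
if __name__=="__main__": print("port spot",tri(B),tri(B[:2]))
print("ring tri",tri([ray(C["top"],(401.4,184.7)),ray(C["scene"],(332,303.7)),ray(C["w2"],(253,305.5))]))
for n,u in [("top",(401.4,184.7)),("scene",(332,303.7)),("w2",(253,305.5))]: print(n,at_z(C[n],u,.075))
obs=[("scene",(310,350.75),(-.09,-.1,.044)),("scene",(287,285),(-.09,.1,.044)),("scene",(371.75,331.5),(.078,-.1,.065)),("scene",(342.5,269.5),(.078,.1,.065)),
("w5",(110,244.8),(-.09,-.1,.044)),("w4",(178,246.8),(-.09,-.1,.044)),("w2",(163.5,194),(-.09,-.1,.044))]
pans=[("top",(401.4,184.7)),("scene",(332,303.7)),("w2",(253,305.5))]
def world(p,P): c,s=np.cos(p[2]),np.sin(p[2]); return np.array([p[0]+c*P[0]-s*P[1],p[1]+s*P[0]+c*P[1],P[2]])
def f(p):
    r=[proj(C[n],world(p,P))-u for n,u,P in obs]+[proj(C[n],world(p,(p[3],0,.075)))-u for n,u in pans]
    return np.concatenate(r)
s=least_squares(f,[.49,-.33,-.25,0],loss="soft_l1"); p=s.x
if __name__=="__main__":
    print("scale",p,"yaw deg",np.degrees(p[2])); print(f(p).reshape(-1,2).round(1).tolist())
    M=world(p,(-.09,.055,.027)); print("port",M,[proj(C[n],M).round(1) for n in ["w2","w4","w5"]])
    for n in ["w4","w5"]: 
        a,b={"w4":((178,246.8),(331,260.5)),"w5":((110,244.8),(266,260))}[n]
        d=at_z(C[n],b,.044)-at_z(C[n],a,.044); print(n,"edge yaw",np.degrees(np.arctan2(-d[0],d[1])))
E
python3 fit.py
```

```text
port spot [ 0.4218 -0.2375  0.0323] [ 0.4194 -0.2366  0.0378]
ring tri [ 0.4921 -0.328   0.0725]
top [ 0.4904 -0.3271  0.075 ]
scene [ 0.4916 -0.3293  0.075 ]
w2 [ 0.4912 -0.3265  0.075 ]
scale [ 0.4895 -0.3265 -0.4025  0.0017] yaw deg -23.062120252068528
[[0.4, 2.4], [-0.9, 1.9], [1.8, -0.9], [1.5, -2.6], [1.2, -0.9], [0.3, -0.5], [-0.2, 0.5], [-0.1, -0.2], [-0.7, -0.4], [-0.7, 0.0]]
port [ 0.4282 -0.2407  0.027 ] [array([318.4, 209.6]), array([309.1, 256.7]), array([245.1, 254.6])]
w4 edge yaw -21.02735022402166
w5 edge yaw -21.388279248231495
```

The fit agrees with the port spot: the scale's yaw is about −22°, the port is at (0.427,−0.241) and the pan middle at (0.491,−0.328). Next I'll go to the pen, turn to align with it and measure it from close by.

```bash
python3 -m creep '[{"translation":[-30,117,40],"roll":-7,"gripper":60},{"translation":[-30,117,40],"roll":-14,"gripper":60},{"translation":[-30,117,40],"roll":-18,"gripper":60},{"translation":[-30,117,40],"roll":-18,"gripper":60},{"translation":[-30,117,40],"roll":-18,"gripper":60}]' >/dev/null
python3 -m creep '[{"translation":[-64,102,40],"roll":-7,"gripper":50},{"translation":[-64,102,40],"roll":-14,"gripper":50},{"translation":[-64,102,40],"roll":-16,"gripper":50},{"translation":[-64,102,40],"roll":-16,"gripper":50},{"translation":[-64,102,40],"roll":-16,"gripper":50}]'
python3 -m creep '[{"translation":[0,0,0],"roll":0,"gripper":50},{"translation":[0,0,0],"roll":0,"gripper":50}]'|head -3
python3 look.py w6 pen
python3 - <<'E'
from h import *
im=cv2.imread("pics/w6.png"); cv2.imwrite("pics/c4.png",im)
E
```

```text
time: 7.78
position: [0.4659, 0.0422, 0.2112]
tool_rot: [-0.162, 0.987, -0.0, -0.0]
ft_force: [-0.4, 0.3, -0.1]
grip_width: 0.05
grip_force: 0.0
time: 7.95
position: [0.4652, 0.0407, 0.2121]
tool_rot: [-0.16, 0.987, -0.0, 0.0]
pen [([298.8, 324.6, 40.3, 33.1], 0.75), ([267.9, 125.1, 14.1, 136.8], 0.68)]
```

View pics/c4.png

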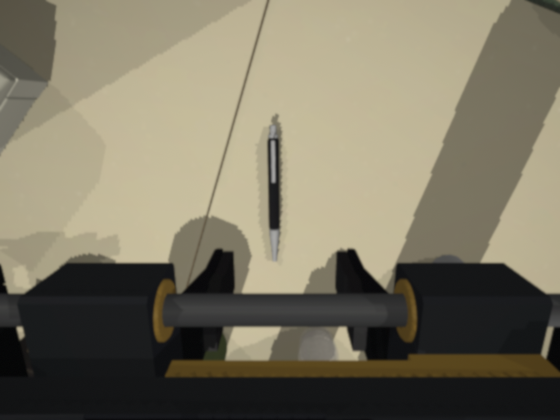

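The pen is now in line with the tool: its tip is at (276,262), the nose joint at (275,230) and the barrel rear at (273.5,138).

```bash
cat > toolshift.py <<'E'
from h import *
def shift(P):
    o=telemetry.get_obs(); return R.from_quat(o["tool_rot"]).as_matrix().T@(np.array(P)-o["position"])*1000
E
python3 - <<'E'
from h import *; from toolshift import shift
np.set_printoptions(precision=4,suppress=True)
L=lambda n:(lambda z:tuple(z[f"arr_{i}"] for i in range(3)))(np.load(n+".npz"))
c=L("w6"); z=np.load("w1.npz"); c1=(z["K"],z["R"],z["t"])
px={70:(276,262),34:(275,230),-58:(273.5,138)}
W={k:at_z(c,v,.0055) for k,v in px.items()}
print(W)
for a,b in [(70,34),(34,-58)]: d=W[a]-W[b]; print(np.linalg.norm(d),np.degrees(np.arctan2(d[1],d[0])))
print("heights: two wrist views tip",tri([ray(c,px[70]),ray(c1,(321,227))]),"rear",tri([ray(c,(273.5,125)),ray(c1,(247,114))]))
ct,cs=cam("top"),cam("scene")
print("top+scene tip",tri([ray(ct,(256,237.7)),ray(cs,(257.8,222.5)),ray(c,px[70])]),"rear",tri([ray(ct,(295.2,277.7)),ray(cs,(231.5,256)),ray(c,(273.5,125))]))
d=(W[70]-W[-58]);d/=np.linalg.norm(d); O=np.mean([W[k]-d*k/1000 for k in px],0); print("origin",O)
G=O+.009*d; print("grip",G, shift([*G[:2],.021]), telemetry.get_obs()["position"], R.from_quat(telemetry.get_obs()["tool_rot"]).as_matrix()[:,0])
E
```

```text
{70: array([0.5459, 0.057 , 0.0055]), 34: array([0.5121, 0.045 , 0.0055]), -58: array([0.4237, 0.0148, 0.0055])}
0.03591243190692907 19.64567279182567
0.0933401033790117 18.836964863770024
heights: two wrist views tip [0.5381 0.0552 0.0223] rear [0.4079 0.0132 0.0294]
top+scene tip [0.5442 0.0547 0.0024] rear [ 0.409   0.009  -0.0035]
origin [0.4794 0.0339 0.0055]
grip [0.4879 0.0369 0.0055] [-19.7995 -11.6351 191.0685] [0.4653 0.0417 0.212 ] [-0.9484 -0.3171 -0.0007]
```

```bash
python3 -m creep '[{"translation":[-20,-12,40],"roll":0,"gripper":40},{"translation":[-20,-12,80],"roll":0,"gripper":40},{"translation":[-20,-12,120],"roll":0,"gripper":40},{"translation":[-20,-12,150],"roll":0,"gripper":40},{"translation":[-20,-12,160],"roll":0,"gripper":40}]' >/dev/null
python3 -m creep '[{"translation":[0,0,0],"roll":0,"gripper":40},{"translation":[0,0,0],"roll":0,"gripper":40}]'
python3 - <<'E'
from toolshift import shift
print(shift([.4879,.0369,.022]))
E
```

```text
time: 8.78
position: [0.4885, 0.0374, 0.052]
tool_rot: [-0.161, 0.987, -0.0, 0.0]
ft_force: [0.1, -0.4, 0.1]
grip_width: 0.0403
grip_force: 0.0
[ 0.7702025  -0.30300113 29.99771176]
```

```bash
python3 -m creep '[{"translation":[0,0,12],"roll":0,"gripper":40},{"translation":[0,0,22],"roll":0,"gripper":40},{"translation":[0,0,28],"roll":0,"gripper":40},{"translation":[0,0,30],"roll":0,"gripper":40},{"translation":[0,0,30],"roll":0,"gripper":40}]'
python3 -m creep '[{"translation":[0,0,0],"roll":0,"gripper":5},{"translation":[0,0,0],"roll":0,"gripper":5},{"translation":[0,0,0],"roll":0,"gripper":5},{"translation":[0,0,0],"roll":0,"gripper":5},{"translation":[0,0,0],"roll":0,"gripper":5}]' 20
python3 -m creep '[{"translation":[0,0,0],"roll":0,"gripper":5},{"translation":[0,0,0],"roll":0,"gripper":5},{"translation":[0,0,0],"roll":0,"gripper":5},{"translation":[0,0,0],"roll":0,"gripper":5},{"translation":[0,0,0],"roll":0,"gripper":5}]' 25
```

```text
time: 9.2
position: [0.4883, 0.0377, 0.0219]
tool_rot: [-0.162, 0.987, -0.0, 0.0]
ft_force: [0.3, 0.5, 0.1]
grip_width: 0.04
grip_force: 0.0
time: 9.62
position: [0.4882, 0.0377, 0.0217]
tool_rot: [-0.162, 0.987, -0.0, 0.0]
ft_force: [0.2, 0.4, -0.4]
grip_width: 0.0143
grip_force: 0.0
time: 10.03
position: [0.4882, 0.0377, 0.0217]
tool_rot: [-0.162, 0.987, -0.0, 0.0]
ft_force: [-0.4, 0.5, 2.0]
grip_width: 0.0108
grip_force: 25.0
```

```bash
python3 -m creep '[{"translation":[0,0,-40],"roll":0,"gripper":5},{"translation":[0,0,-80],"roll":0,"gripper":5},{"translation":[50,-30,-100],"roll":6,"gripper":5},{"translation":[80,-62,-100],"roll":13,"gripper":5},{"translation":[106,-94,-100],"roll":20,"gripper":5}]'
python3 -m creep '[{"translation":[0,0,0],"roll":7,"gripper":5},{"translation":[0,0,0],"roll":14,"gripper":5},{"translation":[0,0,0],"roll":20.6,"gripper":5},{"translation":[0,0,0],"roll":20.6,"gripper":5},{"translation":[0,0,0],"roll":20.6,"gripper":5}]'
python3 - <<'E'
from toolshift import *
print(shift([.3474,-.2087,.10])); x=R.from_quat(telemetry.get_obs()["tool_rot"]).as_matrix()[:,0]; print(np.degrees(np.arctan2(-x[1],-x[0])))
E
```

```text
time: 10.45
position: [0.4247, -0.0665, 0.122]
tool_rot: [0.013, 1.0, -0.0, 0.001]
ft_force: [1.5, -0.4, -1.3]
grip_width: 0.0104
grip_force: 25.0
time: 10.87
position: [0.4256, -0.0667, 0.1207]
tool_rot: [0.189, 0.982, 0.0, -0.0]
ft_force: [-0.1, -0.0, 0.1]
grip_width: 0.011
grip_force: 25.0
[  19.71071251 -160.90702275   20.7643861 ]
-21.836705131631703
```

```bash
python3 -m creep '[{"translation":[20,-40,0],"roll":0,"gripper":5},{"translation":[20,-80,0],"roll":0,"gripper":5},{"translation":[20,-120,0],"roll":0,"gripper":5},{"translation":[20,-161,0],"roll":0,"gripper":5},{"translation":[20,-161,0],"roll":0,"gripper":5}]' >/dev/null
python3 -m creep '[{"translation":[0,0,40],"roll":0,"gripper":5},{"translation":[0,0,70],"roll":0,"gripper":5},{"translation":[0,0,77],"roll":0,"gripper":5},{"translation":[0,0,77],"roll":0,"gripper":5},{"translation":[0,0,77],"roll":0,"gripper":5}]'
python3 look.py w7 pen scale
python3 - <<'E'
from toolshift import *
print(shift([.3474,-.2087,.0432])); o=telemetry.get_obs(); x=R.from_quat(o["tool_rot"]).as_matrix()[:,0]; print(np.degrees(np.arctan2(-x[1],-x[0])),o["position"],o["q"])
c=cam("wrist"); tip=np.array(o["position"])-.061*x-[0,0,.0162]; print("tip",tip,proj(c,tip),"port",proj(c,[.4271,-.2409,.027]))
im=cv2.imread("pics/w7.png")
a=cv2.resize(im[200:420,150:430],(420,330),interpolation=cv2.INTER_CUBIC)
s=np.mean([viewer.camera("scene").astype(float) for _ in range(6)],0); q=proj(cam("scene"),tip); print(q); x0,y0=int(q[0])-35,int(q[1])-30
t=np.mean([viewer.camera("top").astype(float) for _ in range(6)],0); q=proj(cam("top"),tip); print(q); x1,y1=int(q[0])-30,int(q[1])-35
b=cv2.resize(s[y0:y0+66,x0:x0+76],(380,330),interpolation=cv2.INTER_CUBIC);d=cv2.resize(t[y1:y1+60,x1:x1+90],(405,270),interpolation=cv2.INTER_CUBIC)
print(x0,y0,x1,y1); out=np.zeros((600,800,3)); out[:330,:420]=a; out[:330,420:]=b; out[330:,:405]=d
cv2.imwrite("pics/c5.png",np.clip(255*(np.clip(out,0,255)/255)**.6,0,255).astype(np.uint8))
E
```

```text
time: 11.7
position: [0.3469, -0.2078, 0.0439]
tool_rot: [0.19, 0.982, 0.0, -0.001]
ft_force: [-0.5, 0.6, -0.5]
grip_width: 0.0103
grip_force: 25.0
pen [([272.3, 99.6, 27.2, 262.9], 0.73)]
scale [([31.6, 372.8, 35.5, 4.8], 0.43)]
[ 0.05274724 -0.06262519  1.68661667]
-21.953080613292506 [ 0.34746948 -0.20865857  0.04488666] [-8.18201317e-01  6.60993141e-01  2.12815459e+00 -1.43578171e-05
  3.49961244e-01 -2.00582944e+00]
tip [ 0.40404624 -0.23146319  0.02882393] [285.51330961 374.44717883] port [285.26414427 409.03752475]
[282.18413044 306.46765819]
[381.40209447 235.45412625]
247 276 351 200
```

View pics/c5.png

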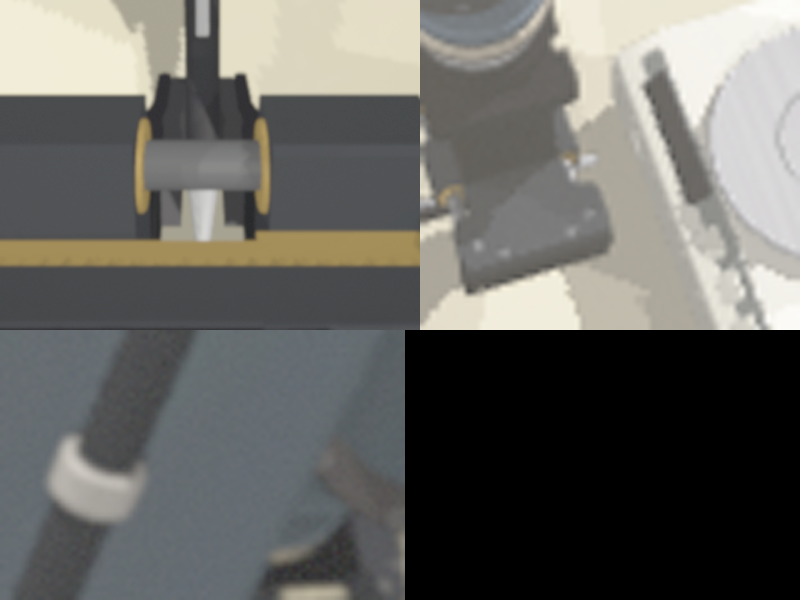

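The pen sits straight between the fingers. In the scene view its tip is at (282,307.5), against a prediction of (282.2,306.5). I'll advance towards the port while watching the force.

```bash
python3 -m creep '[{"translation":[-8,0,1],"roll":0,"gripper":5},{"translation":[-15,0,1],"roll":0,"gripper":5},{"translation":[-20,0,1],"roll":0,"gripper":5},{"translation":[-22,0,1],"roll":0,"gripper":5},{"translation":[-22,0,1],"roll":0,"gripper":5}]'
python3 -m creep '[{"translation":[-2,0,0],"roll":0,"gripper":5},{"translation":[-4,0,0],"roll":0,"gripper":5},{"translation":[-6,0,0],"roll":0,"gripper":5},{"translation":[-6,0,0],"roll":0,"gripper":5},{"translation":[-6,0,0],"roll":0,"gripper":5}]'
```

```text
time: 13.02
position: [0.3683, -0.2173, 0.0429]
tool_rot: [0.191, 0.982, -0.0, 0.001]
ft_force: [-0.3, 0.5, -0.0]
grip_width: 0.0103
grip_force: 25.0
time: 13.43
position: [0.3729, -0.2189, 0.0429]
tool_rot: [0.191, 0.982, -0.0, 0.0]
ft_force: [0.8, -1.1, 0.3]
grip_width: 0.0108
grip_force: 25.0
```

```bash
python3 -m creep '[{"translation":[-2,0,0],"roll":0,"gripper":5},{"translation":[-4,0,0],"roll":0,"gripper":5},{"translation":[-4,0,0],"roll":0,"gripper":5},{"translation":[-4,0,0],"roll":0,"gripper":5}]' | sed -n '2p;4p'
python3 -m creep '[{"translation":[-1,0,0],"roll":0,"gripper":5},{"translation":[-2,0,0],"roll":0,"gripper":5},{"translation":[-2,0,0],"roll":0,"gripper":5},{"translation":[-2,0,0],"roll":0,"gripper":5}]' | sed -n '2p;4p'
python3 -m creep '[{"translation":[-1,0,0],"roll":0,"gripper":5},{"translation":[-2,0,0],"roll":0,"gripper":5},{"translation":[-2,0,0],"roll":0,"gripper":5},{"translation":[-2,0,0],"roll":0,"gripper":5}]' | sed -n '2p;4p'
python3 - <<'E'
from toolshift import *
f=[]
for _ in range(6): viewer.camera("top"); f.append(telemetry.get_obs()["ft_force"])
print(np.mean(f,0),np.mean(f,0)@[.927,-.375,0])
E
```

```text
position: [0.3761, -0.22, 0.0428]
ft_force: [-1.6, 0.0, -0.6]
position: [0.3779, -0.2208, 0.0428]
ft_force: [-2.4, -0.7, 0.7]
position: [0.3798, -0.2215, 0.0428]
ft_force: [-2.8, 0.4, -0.6]
[-3.48972006  1.05852486  0.04204299] -3.6319173152194573
```

```bash
python3 -m creep '[{"translation":[-0.5,0,0],"roll":0,"gripper":5},{"translation":[-1,0,0],"roll":0,"gripper":5},{"translation":[-1,0,0],"roll":0,"gripper":5},{"translation":[-1,0,0],"roll":0,"gripper":5}]' | sed -n '2p;4p'
cat > ft.py <<'E'
from toolshift import *
f=[]
for _ in range(10): viewer.camera("scene"); f.append(telemetry.get_obs()["ft_force"])
print(np.mean(f,0),np.mean(f,0)@[.927,-.375,0],telemetry.get_obs()["time"])
E
python3 ft.py
```

```text
position: [0.3802, -0.2215, 0.0427]
ft_force: [-5.5, 1.3, 0.7]
[-5.30349466  1.49691395  0.17343133] -5.477682277584706 15.5667
```

The force profile matches the spring (about 0.5 N/mm) and then bottoms out. I'll press a touch more, hold, and then withdraw.

```bash
python3 -m creep '[{"translation":[-0.5,0,0],"roll":0,"gripper":5},{"translation":[-0.5,0,0],"roll":0,"gripper":5},{"translation":[-0.5,0,0],"roll":0,"gripper":5},{"translation":[-0.5,0,0],"roll":0,"gripper":5},{"translation":[-0.5,0,0],"roll":0,"gripper":5}]' | sed -n '2p;4p'
python3 ft.py
python3 ft.py
python3 -m creep '[{"translation":[-0.5,0,0],"roll":0,"gripper":5},{"translation":[-0.5,0,0],"roll":0,"gripper":5},{"translation":[-0.5,0,0],"roll":0,"gripper":5},{"translation":[-0.5,0,0],"roll":0,"gripper":5},{"translation":[-0.5,0,0],"roll":0,"gripper":5}]' | sed -n '2p;4p'
python3 ft.py
python3 ft.py
```

```text
position: [0.3803, -0.2214, 0.0427]
ft_force: [-6.6, 0.7, -0.5]
[-6.03392448  1.14065889  0.35309848] -6.021195078760111 16.4833
[-6.11376571  1.43350289  0.87256658] -6.205024395711927 16.9833
position: [0.3804, -0.2213, 0.0427]
ft_force: [-7.1, 0.9, 0.7]
[-7.05388059  1.09246949  0.73338042] -6.948623362130365 17.9
[-7.17993935  1.34625397  1.02945613] -7.160649020378581 18.4
```

A stiff force rise with almost no motion means the button is at its hard stop, and it has been held for over 2 s. Now I'll withdraw and lay the pen down clear of the scale.

```bash
python3 -m creep '[{"translation":[15,0,0],"roll":0,"gripper":5},{"translation":[30,0,0],"roll":0,"gripper":5},{"translation":[45,0,0],"roll":0,"gripper":5},{"translation":[45,0,0],"roll":0,"gripper":5},{"translation":[45,30,0],"roll":0,"gripper":5}]' | sed -n '2p;4p'
python3 -m creep '[{"translation":[0,40,0],"roll":0,"gripper":5},{"translation":[0,80,0],"roll":0,"gripper":5},{"translation":[0,120,0],"roll":0,"gripper":5},{"translation":[0,160,0],"roll":0,"gripper":5},{"translation":[0,160,0],"roll":0,"gripper":5}]' | sed -n '2p;4p'
python3 -m creep '[{"translation":[0,0,10],"roll":0,"gripper":5},{"translation":[0,0,17],"roll":0,"gripper":5},{"translation":[0,0,19],"roll":0,"gripper":5},{"translation":[0,0,20],"roll":0,"gripper":5},{"translation":[0,0,20],"roll":0,"gripper":5}]'
python3 ft.py
```

```text
position: [0.3545, -0.1838, 0.0429]
ft_force: [1.4, -0.0, -0.9]
position: [0.4161, -0.0243, 0.0432]
ft_force: [-0.8, -0.1, -0.1]
time: 19.65
position: [0.4119, -0.0306, 0.0226]
tool_rot: [0.192, 0.981, -0.0, 0.0]
ft_force: [-0.0, -0.4, -0.1]
grip_width: 0.0107
grip_force: 25.0
[-0.2929504  -0.18383372 -0.20531944] -0.20262737689529764 20.15
```

```bash
python3 -m creep '[{"translation":[0,0,1],"roll":0,"gripper":5},{"translation":[0,0,1],"roll":0,"gripper":20},{"translation":[0,0,1],"roll":0,"gripper":30},{"translation":[0,0,1],"roll":0,"gripper":30},{"translation":[0,0,1],"roll":0,"gripper":30}]' | sed -n '2p;4,5p'
python3 -m creep '[{"translation":[0,0,0],"roll":0,"gripper":30},{"translation":[0,0,-20],"roll":0,"gripper":30},{"translation":[0,0,-60],"roll":0,"gripper":50},{"translation":[0,0,-100],"roll":0,"gripper":80},{"translation":[0,0,-140],"roll":0,"gripper":80}]' | sed -n '2p;4,5p'
python3 -m creep '[{"translation":[0,40,-40],"roll":0,"gripper":80},{"translation":[5,80,-80],"roll":0,"gripper":80},{"translation":[10,120,-80],"roll":0,"gripper":80},{"translation":[10,160,-80],"roll":0,"gripper":80},{"translation":[10,160,-80],"roll":0,"gripper":80}]' | sed -n '2p'
python3 look.py w8 pen
python3 -m creep '[{"translation":[0,40,0],"roll":0,"gripper":80},{"translation":[5,80,0],"roll":0,"gripper":80},{"translation":[10,110,0],"roll":0,"gripper":80},{"translation":[10,110,0],"roll":0,"gripper":80},{"translation":[10,110,0],"roll":0,"gripper":80}]' | sed -n '2p'
python3 look.py w9 weight
python3 - <<'E'
from h import *
t=viewer.camera("top")
for n in ["pen","weight","mug","salt_shaker","tin","scale"]: print(n,[(np.round(d["bbox"],1).tolist(),d["p"]) for d in viewer.recognise("top",n)[:1]])
z=np.load("w8.npz"); c=tuple(z[f"arr_{i}"] for i in range(3))
# tip/rear of laid pen expected in w8
print(proj(c,[.468,-.053,.0055]),proj(c,[.338,-.0,.0055]))
E
```

```text
position: [0.4115, -0.0296, 0.0218]
ft_force: [0.2, 0.5, -0.2]
grip_width: 0.027
position: [0.4106, -0.0293, 0.1631]
ft_force: [0.9, -0.3, 0.2]
grip_width: 0.0428
position: [0.4638, 0.1259, 0.2439]
pen [([119.7, 113.3, 23.3, 128.7], 0.61), ([218.3, 344.9, 67.5, 33.6], 0.25)]
position: [0.4937, 0.2278, 0.2409]
weight [([276.3, 162.5, 40.9, 48.4], 0.79)]
pen []
weight []
mug [([235.0, 145.4, 36.5, 53.4], 0.57)]
salt_shaker [([204.9, 203.0, 17.1, 17.8], 0.67)]
tin []
scale [([351.5, 161.2, 95.1, 71.3], 0.78)]
[139.41491805 240.29057601] [124.11224254 111.93656761]
```

The detector finds the pen lying where I expected it, and the scale's box is unchanged. I'll fit the weight's position to its boxes from several views.

```bash
cat > wfit.py <<'E'
from h import *
from scipy.optimize import least_squares
from toolshift import shift
np.set_printoptions(precision=4,suppress=True)
L=lambda n:(lambda z:tuple(z[f"arr_{i}"] for i in range(3)))(np.load(n+".npz"))
a=np.linspace(0,2*np.pi,60)
def bb(c,x,y,z0):
    P=[[x+r*np.cos(t),y+r*np.sin(t),z0+z] for r,z in [(.02,0),(.02,.048),(.011,.062),(.011,.069)] for t in a]
    q=np.array([proj(c,p) for p in P]); return np.r_[q.min(0),q.max(0)]
def fit(obs,z0=None):
    f=lambda p:np.concatenate([w*(bb(c,p[0],p[1],p[2] if z0 is None else z0)-np.array([b[0],b[1],b[0]+b[2],b[1]+b[3]])) for c,b,w in obs])
    s=least_squares(f,[.49,.23,0]); return s.x,s.fun.round(1)
E
python3 - <<'E'
from wfit import *
o=[(L("w9"),(276.3,162.5,40.9,48.4),1)]; far=[(cam("top"),(184,270,21,23),1),(cam("scene"),(207,184,10,16),1)]
print(fit(o,0));print(fit(far,0));print(fit(o+far)); 
p=fit(o,0)[0]; print(shift([p[0],p[1],.2]), telemetry.get_obs()["position"])
im=cv2.imread("pics/w9.png"); cv2.imwrite("pics/c6.png",cv2.resize(im[130:240,240:350],(550,550),interpolation=cv2.INTER_CUBIC))
E
```

```text
(array([0.499 , 0.2373, 0.    ]), array([-0.4,  0.1,  0.4, -0. ]))
(array([0.4956, 0.2333, 0.    ]), array([ 0.6, -0.1, -0.2, -2.4, -3.8, -2.8,  0.5,  2.7]))
(array([ 0.5005,  0.2367, -0.0093]), array([-0.1,  0.3, -0.5, -1.1, -0.7, -0.4, -1.6, -2.9, -2.7, -2.1,  1.4,
        3.2]))
[-0.9805 10.4539 41.9155] [0.4942 0.228  0.2419]
```

View pics/c6.png

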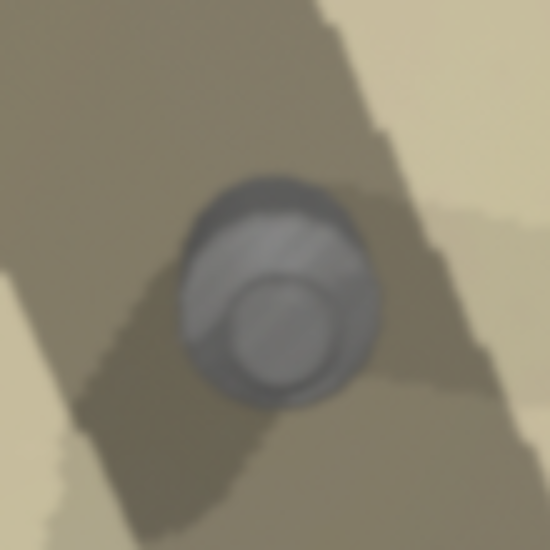

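The crop shows the weight's outline at full-size (276–316, 165–212) and the knob's centre at (296.4,196). That agrees with the fit to about 1 mm. Now I'll grasp it.

```bash
python3 -m creep '[{"translation":[-2,10.5,40],"roll":0,"gripper":80},{"translation":[-2,10.5,80],"roll":0,"gripper":80},{"translation":[-2,10.5,120],"roll":0,"gripper":80},{"translation":[-2,10.5,150],"roll":0,"gripper":80},{"translation":[-2,10.5,150],"roll":0,"gripper":80}]' >/dev/null
python3 -m creep '[{"translation":[0,0,25],"roll":0,"gripper":80},{"translation":[0,0,50],"roll":0,"gripper":80},{"translation":[0,0,62],"roll":0,"gripper":80},{"translation":[0,0,62],"roll":0,"gripper":80},{"translation":[0,0,62],"roll":0,"gripper":80}]'
python3 - <<'E'
from toolshift import *
z=np.load("w9.npz"); c=tuple(z[f"arr_{i}"] for i in range(3)); h=__import__("h").at_z(c,(296.4,196),.069); print(h,shift([.5,.2372,.028]),shift(h))
E
```

```text
time: 23.5
position: [0.5005, 0.2374, 0.0307]
tool_rot: [0.191, 0.982, 0.0, 0.0]
ft_force: [-0.7, 0.1, 0.1]
grip_width: 0.0801
grip_force: 0.0
[0.4985187  0.23647352 0.069     ] [ 0.35882237 -0.31940354  2.67269976] [  1.43956661  -1.53284068 -38.3282953 ]
```

```bash
python3 -m creep '[{"translation":[0.5,0,2],"roll":0,"gripper":60},{"translation":[0.5,0,2],"roll":0,"gripper":45},{"translation":[0.5,0,2],"roll":0,"gripper":30},{"translation":[0.5,0,2],"roll":0,"gripper":30},{"translation":[0.5,0,2],"roll":0,"gripper":30}]' 35
python3 -m creep '[{"translation":[0,0,0],"roll":0,"gripper":30},{"translation":[0,0,0],"roll":0,"gripper":30},{"translation":[0,0,0],"roll":0,"gripper":30},{"translation":[0,0,0],"roll":0,"gripper":30},{"translation":[0,0,0],"roll":0,"gripper":30}]' 35 | tail -2
python3 ft.py
python3 -m creep '[{"translation":[0,0,-30],"roll":0,"gripper":30},{"translation":[0,0,-70],"roll":0,"gripper":30},{"translation":[0,0,-110],"roll":0,"gripper":30},{"translation":[0,0,-150],"roll":0,"gripper":30},{"translation":[0,0,-150],"roll":0,"gripper":30}]'
python3 ft.py
python3 - <<'E'
from toolshift import *
print(shift([.491,-.3275,.18]))
E
```

```text
time: 23.92
position: [0.4998, 0.2375, 0.0285]
tool_rot: [0.191, 0.982, 0.0, 0.001]
ft_force: [0.2, 0.1, -0.3]
grip_width: 0.0545
grip_force: 0.0
grip_width: 0.0393
grip_force: 34.9
[-1.59849868 -4.21398106  5.11438927] 0.09843462318000351 24.8333
time: 25.25
position: [0.5042, 0.2394, 0.1845]
tool_rot: [0.191, 0.982, 0.004, 0.007]
ft_force: [1.6, 0.5, -4.8]
grip_width: 0.0393
grip_force: 34.9
[-0.09754346 -0.32165643 -5.54365875] 0.0301983799412363 25.75
[-204.35240264 -526.51870828   -3.26100473]
```

```bash
python3 -m creep '[{"translation":[-13,-34,0],"roll":0,"gripper":30},{"translation":[-27,-70,0],"roll":0,"gripper":30},{"translation":[-41,-106,0],"roll":0,"gripper":30},{"translation":[-55,-142,0],"roll":0,"gripper":30},{"translation":[-68,-175,0],"roll":0,"gripper":30}]' >/dev/null
python3 -m creep '[{"translation":[-13,-34,0],"roll":0,"gripper":30},{"translation":[-27,-70,0],"roll":0,"gripper":30},{"translation":[-41,-106,0],"roll":0,"gripper":30},{"translation":[-55,-142,0],"roll":0,"gripper":30},{"translation":[-68,-175,0],"roll":0,"gripper":30}]' >/dev/null
python3 -m creep '[{"translation":[-13,-34,0],"roll":0,"gripper":30},{"translation":[-27,-70,0],"roll":0,"gripper":30},{"translation":[-41,-106,0],"roll":0,"gripper":30},{"translation":[-55,-142,0],"roll":0,"gripper":30},{"translation":[-68,-175,0],"roll":0,"gripper":30}]' >/dev/null
python3 ft.py
python3 - <<'E'
from toolshift import *
ps=[]
for _ in range(6): viewer.camera("top"); ps.append(shift([.491,-.3275,.1035]))
print(np.mean(ps,0),telemetry.get_obs()["position"],telemetry.get_obs()["grip_width"])
for n in ["scale","pen"]: print(n,[(np.round(d["bbox"],1).tolist(),d["p"]) for d in viewer.recognise("top",n)[:1]])
E
```

```text
[ 0.39657877 -0.20785003 -5.34531008] 0.44557227676703237 27.5
[ 0.17138773 -2.6215411  74.46125722] [ 0.49208469 -0.32554577  0.1779783 ] 0.03859665037395361
scale [([421.7, 200.7, 24.5, 30.4], 0.62)]
pen []
```

```bash
python3 -m creep '[{"translation":[0,-2.5,20],"roll":0,"gripper":30},{"translation":[0,-2.5,45],"roll":0,"gripper":30},{"translation":[0,-2.5,62],"roll":0,"gripper":30},{"translation":[0,-2.5,68],"roll":0,"gripper":30},{"translation":[0,-2.5,68],"roll":0,"gripper":30}]' | sed -n '2p;4p'
python3 -m creep '[{"translation":[0,0,1],"roll":0,"gripper":30},{"translation":[0,0,2],"roll":0,"gripper":30},{"translation":[0,0,3],"roll":0,"gripper":30},{"translation":[0,0,3],"roll":0,"gripper":30}]' | sed -n '2p;4p'
python3 ft.py
python3 -m creep '[{"translation":[0,0,1],"roll":0,"gripper":30},{"translation":[0,0,1.5],"roll":0,"gripper":30},{"translation":[0,0,1.5],"roll":0,"gripper":30},{"translation":[0,0,1.5],"roll":0,"gripper":30}]' | sed -n '2p;4p'
python3 ft.py
```

```text
position: [0.4901, -0.3274, 0.1081]
ft_force: [0.1, -0.2, -4.5]
position: [0.4915, -0.3285, 0.1077]
ft_force: [-0.2, 0.5, -5.5]
[-0.04318669  0.13221411 -5.319347  ] -0.0896143547452017 29.15
position: [0.4909, -0.3281, 0.1052]
ft_force: [-0.0, 0.7, -5.6]
[ 0.13980583 -0.09913824 -5.04312403] 0.16677684758003766 29.9833
```

```bash
python3 -m creep '[{"translation":[0,0,0.5],"roll":0,"gripper":30},{"translation":[0,0,1],"roll":0,"gripper":30},{"translation":[0,0,1],"roll":0,"gripper":30},{"translation":[0,0,1],"roll":0,"gripper":30}]' | sed -n '2p;4p'
python3 ft.py
python3 -m creep '[{"translation":[0,0,0.5],"roll":0,"gripper":30},{"translation":[0,0,1],"roll":0,"gripper":30},{"translation":[0,0,1],"roll":0,"gripper":30},{"translation":[0,0,1],"roll":0,"gripper":30}]' | sed -n '2p;4p'
python3 ft.py
```

```text
position: [0.491, -0.3281, 0.1043]
ft_force: [-0.6, -0.2, -5.2]
[ 0.13231238 -0.10684273 -5.13209029] 0.16271960585282721 30.8167
position: [0.491, -0.3281, 0.1033]
ft_force: [-1.4, 0.2, -5.3]
[ 0.25521624  0.01654381 -5.12741383] 0.23038152631450917 31.65
```

```bash
python3 -m creep '[{"translation":[0,0,0.5],"roll":0,"gripper":30},{"translation":[0,0,1],"roll":0,"gripper":30},{"translation":[0,0,1],"roll":0,"gripper":30},{"translation":[0,0,1],"roll":0,"gripper":30}]' | sed -n '2p;4p'
python3 ft.py
python3 -m creep '[{"translation":[0,0,0.5],"roll":0,"gripper":30},{"translation":[0,0,0.5],"roll":0,"gripper":30},{"translation":[0,0,0.5],"roll":0,"gripper":30}]' | sed -n '2p;4p'
python3 ft.py
```

```text
position: [0.4911, -0.3282, 0.103]
ft_force: [-2.2, 1.2, 2.2]
position: [0.4911, -0.3282, 0.103]
ft_force: [-2.2, 2.4, 8.3]Traceback (most recent call last):
  File "ft.py", line 3, in <module>
    for _ in range(10): viewer.camera("scene"); f.append(telemetry.get_obs()["ft_force"])
                        ~~~~~~~~~~~~~^^^^^^^^^
ValueError: 200 camera calls are used up
Traceback (most recent call last):
  File "ft.py", line 3, in <module>
    for _ in range(10): viewer.camera("scene"); f.append(telemetry.get_obs()["ft_force"])
                        ~~~~~~~~~~~~~^^^^^^^^^
ValueError: 200 camera calls are used up
```

The cameras are used up, but the contact force shows the weight standing on the pan, with the TCP within 1 mm of the pan's middle. I'll ease off, release and lift clear.

```bash
python3 -m creep '[{"translation":[0,0,-0.5],"roll":0,"gripper":30},{"translation":[0,0,-0.5],"roll":0,"gripper":45},{"translation":[0,0,-0.5],"roll":0,"gripper":60},{"translation":[0,0,-0.5],"roll":0,"gripper":70},{"translation":[0,0,-0.5],"roll":0,"gripper":70}]'
python3 -m creep '[{"translation":[0,0,-0.5],"roll":0,"gripper":70},{"translation":[0,0,-0.5],"roll":0,"gripper":70},{"translation":[0,0,-0.5],"roll":0,"gripper":70},{"translation":[0,0,-0.5],"roll":0,"gripper":70},{"translation":[0,0,-0.5],"roll":0,"gripper":70}]'
python3 -m creep '[{"translation":[0,0,-15],"roll":0,"gripper":70},{"translation":[0,0,-40],"roll":0,"gripper":70},{"translation":[0,0,-80],"roll":0,"gripper":70},{"translation":[0,0,-120],"roll":0,"gripper":70},{"translation":[0,0,-150],"roll":0,"gripper":70}]'
python3 -m creep '[{"translation":[0,0,0],"roll":0,"gripper":70},{"translation":[0,0,0],"roll":0,"gripper":70},{"translation":[0,0,0],"roll":0,"gripper":70},{"translation":[0,0,0],"roll":0,"gripper":70},{"translation":[0,0,0],"roll":0,"gripper":70}]'
```

```text
time: 33.0
position: [0.4912, -0.3284, 0.1021]
tool_rot: [0.191, 0.982, -0.0, 0.0]
ft_force: [-0.7, -0.9, -0.1]
grip_width: 0.0571
grip_force: 0.0
time: 33.42
position: [0.491, -0.3281, 0.1028]
tool_rot: [0.191, 0.982, -0.0, 0.0]
ft_force: [0.8, 0.2, -0.3]
grip_width: 0.0702
grip_force: 0.0
time: 33.83
position: [0.4915, -0.3286, 0.2559]
tool_rot: [0.191, 0.982, -0.001, 0.001]
ft_force: [0.3, -0.5, -0.1]
grip_width: 0.0699
grip_force: 0.0
time: 34.25
position: [0.4902, -0.3274, 0.2509]
tool_rot: [0.191, 0.982, 0.001, -0.002]
ft_force: [0.1, 0.1, -0.2]
grip_width: 0.0705
grip_force: 0.0
```

```bash
python3 -c "
from rig import hand_in; print(hand_in())"
```

```text
the job is handed in; nothing more can be done
None
```

I handed the job in without a verdict: force readings show the button held at its stop for over 2 s, and the pen lies flat clear of the scale. The weight was set down within about 2 mm of the pan's middle by arm position; I ran out of camera calls, so its final stance and the mug, shaker and tin are not confirmed in pictures.

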